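# Load the barrel tumbler and switch its isolator on

## Task

First, with the power still off, take the black barrel from its wooden rest and lay it gently lengthwise on the two rollers of the tumbler, between the end plates. Then switch the power isolator on: push its bar handle in, turn it clockwise out of OFF, and feel for the ON detent, where the sprung handle pops fully back out and locks; let go of it there. Leave the bench block, the pliers and the file alone.

Things in the scene. Friction and masses are not known exactly. Their poses are not given: they have to be found in the camera images.
- barrel: Black rubber tumbling barrel: a cylinder 56 mm in diameter, 118 mm long, with two thin steel bands and, on its +y end, a steel cap and small brass nut (12 mm more). About 0.45 kg. Origin at the cylinder's centre; y runs along its axis (it may have rolled about y). It lies level on the wooden rest, axis 45 mm above the bench.
- rest: Wooden rest fixed to the bench, base 90 x 150 mm and 8 mm thick, with two round rails along its y axis (top 22 mm above the bench, 52 mm apart over their outsides) that carry the barrel. Origin at the centre of the underside.
- tumbler: Tumbler base fixed to the bench: grey box 130 (x) by 200 (y) mm, 35 high, carrying two dark rollers along y (16 mm in diameter, axes 36 mm apart and 52 mm above the bench) between two steel end plates 75 mm wide and 67 mm high, inner faces 164 mm apart. Origin at the centre of the underside.
- bed (a point): On the tumbler: where the barrel's centre comes to be when it lies on both rollers, midway between the end plates, 83 mm above the bench. Axes as the tumbler: y along the rollers.
- switchbox: Power isolator fixed to the bench: grey steel enclosure 130 x 130 mm, 80 mm high, with a round steel plate (100 mm in diameter, 6 mm thick) on top and the handle in its middle. Origin at the centre of the underside, on the handle's axis.
- handle_grip (a point): On the isolator's handle: a level black bar, 18 mm wide, 40 mm tall, 95 mm long, pivoted at its middle about the vertical. The point is on the pivot axis, 14 mm below the bar's top and 26 above its underside, and moves with the handle; handle out, it is 125 mm above the bench and the underside 13 mm above the steel plate. x runs along the bar; its pointed end is -x, at OFF to the box's -x side.
- handle_turn (a joint): Handle angle: 0 at OFF, growing clockwise seen from above, to a dead stop at 2.7 rad. A pin locks it, with 0.07 rad play each way, in two detents: OFF at 0, and ON. ON is unmarked and differs from box to box: somewhere from 1.3 to 2.0 rad, to be found by feel. It turns only while pushed in 8 mm or more.
- handle_press (a joint): How far the handle is pushed in (down): 0 (out, in a detent) to 0.011 m (bottom). A spring pushes it out, 9 N at the top, 16 N at the bottom. Let go between detents, it rides against a hidden ring at about 0.007 and stays at that angle; over a detent it pops out to 0.
- bench_block: Bystander: square steel block 90 x 90 x 22 mm. Origin at the centre of its underside.
- pliers: Bystander: pliers lying flat, 140 mm long, 11 mm thick, jaws to +x. Origin at the pivot's underside.
- file: Bystander: flat file lying on the bench, 190 mm long, wooden handle to -x. Origin under the root of the blade.

How it is judged (in metres and radians):
On the way:
1. the barrel lies released on the tumbler's rollers while the isolator is still OFF (x of barrel in the frame of bed between -0.006 and 0.006 m and y of barrel in the frame of bed between -0.024 and 0.024 m and z of barrel in the frame of bed between -0.006 and 0.006 m and angle between the y axis of barrel and the y axis of tumbler, either way round below 0.12 rad and linear speed of barrel below 0.03 m/s and contact force between the fingers and barrel below 0.5 N and value of joint handle_turn below 0.2 rad), for 0.3 s.
At the end, for the whole second after the job is handed in: The barrel lies still and released on both rollers: its centre within 6 mm of the bed across and in height and 24 mm along the rollers, its axis within 0.12 rad of theirs. The handle stands out (pushed in less than 3 mm) in the ON detent (turned more than 1.0 rad) (x of barrel in the frame of bed between -0.006 and 0.006 m and y of barrel in the frame of bed between -0.024 and 0.024 m and z of barrel in the frame of bed between -0.006 and 0.006 m and angle between the y axis of barrel and the y axis of tumbler, either way round below 0.12 rad and linear speed of barrel below 0.03 m/s and contact force between the fingers and barrel below 0.5 N and value of joint handle_turn above 1 rad and value of joint handle_press below 0.003 m and velocity of joint handle_turn below 0.05 rad/s); the robot touches nothing.
It fails at once if the barrel is dropped: it falls freely at over 0.5 m/s (a drop of about 13 mm) (linear speed of barrel above 0.5 m/s and contact force between the fingers and barrel below 0.5 N).
It fails at once if the steel bench block is moved more than 25 mm (distance of bench_block from where it was at the start of the episode above 0.025 m).
It fails at once if the pliers is moved more than 25 mm (distance of pliers from where it was at the start of the episode above 0.025 m).
It fails at once if the file is moved more than 25 mm (distance of file from where it was at the start of the episode above 0.025 m).
It also fails if it takes over 64 s, if anything falls off the work surface, if the arm or the gripper's body presses on something with over 40 N, if the wrist force passes 120 N, or if a joint passes its speed limit or range.

## Robot

A 6-joint arm with a two-finger parallel gripper is mounted at the origin on the work surface. World frame = base frame: x ahead of the robot, y to its left, z up, the work surface at z = 0. Lengths are in m, angles in degrees, forces in N, time in s.
With the tool pointing down it reaches from about 0.325 to 0.775 m from the base axis. Payload 5.5 kg.
Tool frame: the origin (TCP) lies at the centre of the arm's flange, where the gripper is bolted on; the fingertips stand 182 mm ahead of it and the grasp point (between the pads) lies 163 mm ahead of it; z points along the fingers, y is the line along which they close (so a half turn about z gives the same grasp; the last joint's range is limited). The gripper opens to 88 mm and grips with 3 to 60 N. Pads are 20 mm wide; open, the fingers measure 115 mm over their backs; the gripper's body (75 mm by 178 mm) begins 61 mm behind the grasp point.
Start: joints at [60.636, 5.22, 70.514, -0, 104.267, -3.249], TCP at [0.264, 0.539, 0.405] pointing down, gripper open.
Joint ranges: [-164.24, 164.24], [-49.07, 125.15], [9.68, 141.18], [-86.29, 266.29], [3.28, 154.24], [-151.56, 151.56]. Speed limits (degrees/s): [147.25, 147.25, 172.46, 180, 180, 180].

## Interface

Orientations are given as [roll, pitch, yaw] about the fixed x, y, z axes, in that order (R = Rz(yaw) Ry(pitch) Rx(roll)).
In Python, from station import r gives the robot as it stands. The module is installed in compiled form; this text tells all that it offers. Calls block until the motion is done:
- r.reach(position, orientation): joint-space move of the TCP to a pose.
- r.servo_line(position, rotation=None, speed=0.15): straight line of the TCP; rotation=None keeps the orientation; speed is the mean speed in m/s.
- r.move_joints(angles): joint-space move.
- r.let_go() and r.grab(squeeze=None): open the fingers fully, or close them until they stop; squeeze is the grip in N (None keeps the last).
- r.wait(seconds).
- r.inverse_kinematics(position, orientation): joint angles nearest the present ones, or None.
- r.sense(): the state.
- r.snapshot(name): name is "scene" or "top" or "wrist"; returns a dict with "frame" (420x560x3 uint8, red, green, blue), "fx", "fy", "cx", "cy" (pixels), "R" (3x3) and "t" (3): a world point X has camera coordinates R X + t. Camera axes: x right, y down, z forward; pixel columns grow to the right and rows downward; lengths in m; the calibration is good to about 2 mm. A picture is of the moment at which its call begins. There is no depth.
A pose or a line that the arm cannot do raises r.IKError and nothing moves.
- r.hand_in(): hands the job in; it is judged then, once.
The state is a dict: "clock": time; "joints": joint angles; "joint_vel": joint speeds; "joint_torque": joint torques, N m; "tcp_pos": TCP position; "orientation": TCP orientation; "contact_force": force on the tool from outside, world axes, zero at the start; "torque": the same for the moment, N m; "opening": finger opening in m; "gripper_force": force on a finger pad.
Only numpy, scipy, OpenCV 4.12 (cv2) and the standard library are available. Lean on these libraries where they do the work, as an engineer would, in place of code of your own. Each camera call takes 0.05 s, during which the arm holds its last target. There are 200 camera calls.

## Working session

There is one attempt and no reset: what is moved stays moved. The work goes in short steps, each a Python script; the robot and the scene stay as the last script left them, time stands still between calls to the robot, and variables do not carry over. Pictures are saved under pics/ and viewed, at most 10 in all, crops included, and the job is handed in when it is done.

```bash
mkdir -p pics; python3 - <<'E'
from station import r
import cv2,pickle
d={}
for n in("scene","top","wrist"):
    s=r.snapshot(n);d[n]=s;print(n,s["fx"],s["cx"],s["cy"],s["R"],s["t"])
    cv2.imwrite(f"pics/{n}0.png",s["frame"][:,:,::-1])
pickle.dump(d,open("s0.pkl","wb"))
print(r.sense())
E
```

```text
scene 381.55871418634 283.41885985200156 209.54637555922614 [[-0.60322921  0.79733378  0.01932269]
 [ 0.49251138  0.39145065 -0.77730234]
 [-0.62733329 -0.45937484 -0.62883043]] [ 0.32816499 -0.19507561  1.17774729]
top 424.11513715003593 276.2230048880293 206.15679581949252 [[-0.02495644 -0.99967394 -0.00540316]
 [-0.99788713  0.02523543 -0.05987022]
 [ 0.05998705  0.0038976  -0.99819155]] [0.02527902 0.55206418 1.13008049]
wrist 324.66526584738585 276.5786487931463 212.43896723368908 [[ 0.43984158  0.89807066 -0.0029126 ]
 [ 0.85549015 -0.41799598  0.30564025]
 [ 0.27326909 -0.13692499 -0.95214261]] [-0.59826942 -0.0364559   0.39237868]
{'clock': 0.15, 'joints': array([ 6.06350026e+01,  5.25464511e+00,  7.05636705e+01, -8.38088391e-04,
        1.04266128e+02, -3.24810759e+00]), 'joint_vel': array([ 0.07134089, -0.06279752, -0.1860728 , -0.03037569, -0.00702825,
        0.03622202]), 'joint_torque': array([ 1.58813415e-03, -4.47041845e+01, -4.06910384e+01,  6.98914519e-02,
        2.74199538e-02, -9.81380549e-05]), 'tcp_pos': array([0.26415027, 0.53879192, 0.40377457]), 'orientation': array([-1.79915646e+02, -3.97329311e-03,  1.53882901e+02]), 'contact_force': array([-0.49664105,  0.06759691, -0.49035352]), 'torque': array([-0.0132116, -0.0020752,  0.0102258]), 'gripper_force': 0.0, 'opening': 0.08773215892940846}
```

View pics/top0.png

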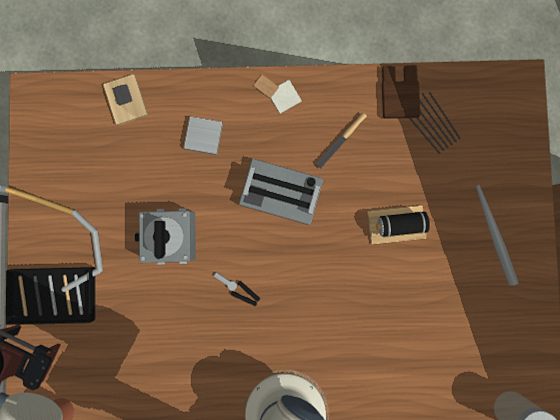

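View pics/scene0.png

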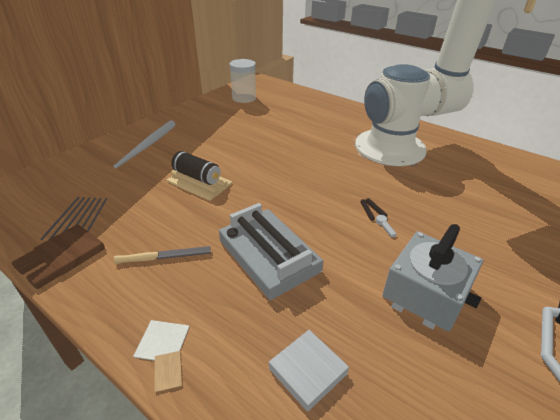

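Top view: barrel at (403,223) with the cap to the left, tumbler at (282,190), isolator at (166,236) with its bar along image-vertical, block at (203,135), pliers at (236,288), file at (340,140). I'll enlarge the three key parts.

```bash
python3 - <<'E'
import cv2,pickle,numpy as np
f=pickle.load(open("s0.pkl","rb"))["top"]["frame"][:,:,::-1]
c=[cv2.resize(f[y:y+h,x:x+w],None,fx=4,fy=4,interpolation=cv2.INTER_CUBIC) for x,y,w,h in((235,150,95,75),(360,190,80,75))]
a=np.hstack(c)
b=cv2.resize(f[195:270,125:205],None,fx=4,fy=4,interpolation=cv2.INTER_CUBIC)
o=np.zeros((600,700,3),np.uint8);o[:300]=a;o[300:,:320]=b
cv2.imwrite("pics/crop1.png",o)
E
```

```text
(no output)
```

View pics/crop1.png

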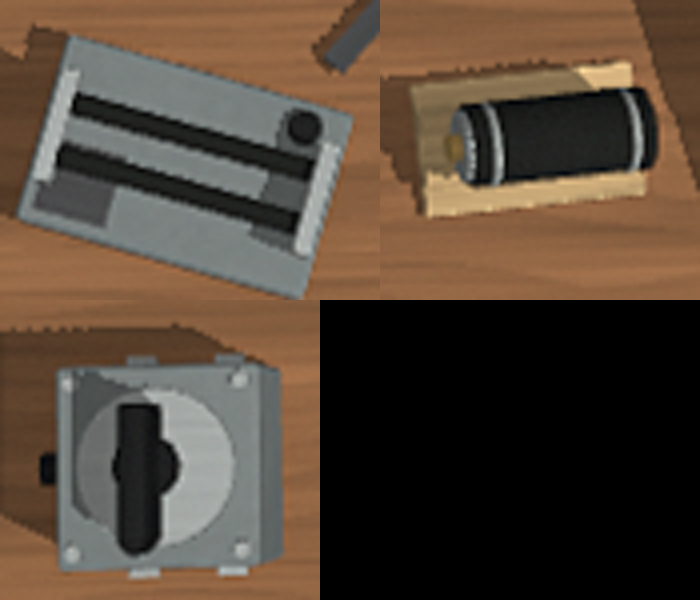

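Crop: tumbler top corners at (68,37),(352,117),(303,298),(18,215); barrel bands at (494,143) and (636,131) with the cap on the left; handle bar from (138,402) to (137,555), with its rounded/pointed end toward the robot. Next I convert these to world points and check the sizes.

```bash
cat > h.py <<'E'
import numpy as np,pickle
def ray(s,u,v,z):
    R=np.array(s["R"]);t=np.array(s["t"]);c=-R.T@t
    d=R.T@np.array([(u-s["cx"])/s["fx"],(v-s["cy"])/s["fy"],1]);return c+d*(z-c[2])/d[2]
def proj(s,X):
    p=np.array(s["R"])@X+s["t"];return s["cx"]+s["fx"]*p[0]/p[2],s["cy"]+s["fy"]*p[1]/p[2]
E
python3 - <<'E'
from h import *
np.set_printoptions(precision=4,suppress=True)
d=pickle.load(open("s0.pkl","rb"));s=d["top"]
def cr(pts,ox,oy,x0,y0,z): return np.array([ray(s,(x-ox+.5)/4-.5+x0,(y-oy+.5)/4-.5+y0,z) for x,y in pts])
def ang(v): return np.degrees(np.arctan2(v[1],v[0]))
T=cr([(68,37),(352,117),(303,298),(18,215)],0,0,235,150,.035)
print("tumbler",T.mean(0),"sides",[np.linalg.norm(T[i]-T[i-1]) for i in range(4)],"y axis",ang(T[0]-T[1]),ang(T[3]-T[2]))
Rl=cr([(72,103),(315,169),(58,155),(298,223)],0,0,235,150,.060)
print("rollers mid",Rl.mean(0),ang(Rl[0]-Rl[1]),ang(Rl[2]-Rl[3]),np.linalg.norm(Rl[0]-Rl[1]),np.linalg.norm(Rl[0]-Rl[2]))
P=cr([(74,70),(42,181),(332,144),(303,254)],0,0,235,150,.067)
print("plates mid",P.mean(0),np.linalg.norm(P[0]-P[1]),ang(P[:2].mean(0)-P[2:].mean(0)))
B=cr([(495,143),(637,131)],380,0,360,190,.073)
print("bands",B.mean(0),ang(B[0]-B[1]),np.linalg.norm(B[0]-B[1]))
E_=cr([(654,90),(658,165),(462,108),(474,183)],380,0,360,190,.045)
print("body",E_.mean(0),ang(E_[2:].mean(0)-E_[:2].mean(0)),np.linalg.norm(E_[0]-E_[1]))
W=cr([(412,88),(632,62),(648,192),(428,217)],380,0,360,190,.008)
print("rest",W.mean(0),ang(W[0]-W[1]),ang(W[3]-W[2]),np.linalg.norm(W[0]-W[1]),np.linalg.norm(W[0]-W[3]))
H=cr([(138.5,402),(137.5,555)],0,300,125,195,.139)
print("bar",H.mean(0),ang(H[0]-H[1]),np.linalg.norm(H[0]-H[1]))
S=cr([(58,369),(257,366),(262,569),(61,571)],0,300,125,195,.080)
print("box",S.mean(0),[np.linalg.norm(S[i]-S[i-1]) for i in range(4)],ang(S[0]-S[3]),ang(S[1]-S[2]))
C=cr([(76,467),(235,467)],0,300,125,195,.086);print("plate",C.mean(0),np.linalg.norm(C[0]-C[1]))
C=cr([(155,388),(155,547)],0,300,125,195,.086);print("plate",C.mean(0))
for X in([*T.mean(0)[:2],.06],[*B.mean(0)[:2],.073],[*H.mean(0)[:2],.139],H[0],H[1]): print("scene px",proj(d["scene"],np.array(X)))
E
```

```text
tumbler [ 0.591  -0.0021  0.035 ] sides [np.float64(0.12390821477370688), np.float64(0.1972864196962289), np.float64(0.12517970779067092), np.float64(0.19725249179768242)] y axis 72.68067107664966 72.31123079773185
rollers mid [ 0.5912 -0.0023  0.06  ] 73.26471475403763 72.67838561022693 0.1642904521832129 0.03528815769495082
plates mid [ 0.5907 -0.0035  0.067 ] 0.07522443454716438 72.6620584485604
bands [ 0.4953 -0.3201  0.073 ] 93.39180690108799 0.09118966405656861
body [ 0.496  -0.3259  0.045 ] 94.0287008665515 0.049241616197643355
rest [ 0.4948 -0.3152  0.008 ] 95.29994871438122 95.03709171097496 0.1506598594851515 0.08790619420312072
bar [0.4726 0.2947 0.139 ] -0.857665652358531 0.09180696862048285
box [0.478  0.2976 0.08  ] [np.float64(0.1283832423728215), np.float64(0.12731451309566377), np.float64(0.12897197805454746), np.float64(0.12767820054038487)] 0.5315822073587724 0.6875168398189914
plate [0.4789 0.2985 0.086 ] 0.10081812740520406
plate [0.4788 0.2988 0.086 ]
scene px (np.float64(269.13199989477357), np.float64(233.5847032583531))
scene px (np.float64(194.9653376123968), np.float64(157.05873480612644))
scene px (np.float64(446.0719774352493), np.float64(235.6315029464799))
scene px (np.float64(436.3236485562454), np.float64(250.33900815909766))
scene px (np.float64(455.01205197552537), np.float64(222.14342775592095))
```

```bash
python3 - <<'E'
from station import r
import cv2,pickle
r.reach([.495,-.322,.36],[180,0,94.5]); r.wait(.3)
s=r.snapshot("wrist");pickle.dump(s,open("w1.pkl","wb"));cv2.imwrite("pics/w1.png",s["frame"][:,:,::-1])
t=r.sense();print(t["clock"],t["joints"],t["tcp_pos"],t["orientation"],t["contact_force"])
E
```

```text
3.625 [-3.63263672e+01  3.49313419e+00  7.68434224e+01 -1.43979563e-03
  9.96636681e+01 -4.08440836e+01] [ 0.49510687 -0.32184656  0.35998874] [-1.79998902e+02  9.26769494e-04  9.45174748e+01] [-0.28449628  0.19439354  0.04580163]
```

View pics/w1.png

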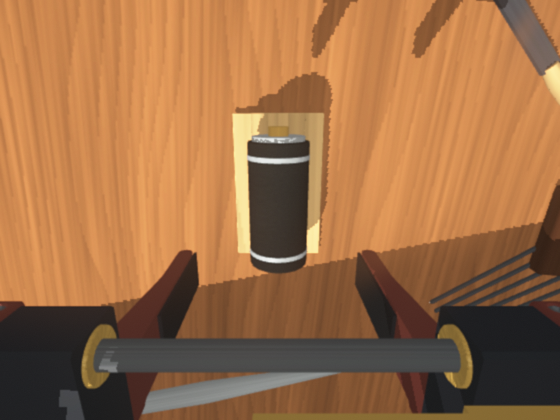

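Wrist view: the barrel sits between the fingers with its bands at (278,160) and (278,259). Body sides run from (247..309,150) to (250..307,255).

```bash
python3 - <<'E'
from h import *
s=pickle.load(open("w1.pkl","rb"))
np.set_printoptions(precision=4,suppress=True)
for n,p,z in(("bands",[(278,160),(278.3,260)],.073),("sides top",[(247,160),(309.5,160)],.045),("sides bot",[(250,258),(307,258)],.045),("rest",[(233.5,113.5),(323.5,113.5),(320,252.5),(238,252.5)],.008)):
    P=np.array([ray(s,u,v,z) for u,v in p]);v=P[0]-P[1]
    print(n,P.mean(0),np.linalg.norm(v),np.degrees(np.arctan2(v[1],v[0])))
    if n=="rest": v=P[0]+P[1]-P[2]-P[3];print(np.degrees(np.arctan2(v[1],v[0])),np.linalg.norm(v)/2)
E
```

```text
bands [ 0.4954 -0.3232  0.073 ] 0.09035691057393344 94.7950473674368
sides top [ 0.4923 -0.2824  0.045 ] 0.05659351015076752 -175.4469794386564
sides bot [ 0.5004 -0.3797  0.045 ] 0.05687330669389011 -175.43169178598885
rest [ 0.4958 -0.3168  0.008 ] 0.08788099082896621 -175.4532856300781
94.8652768814739 0.1485151211383921
```

```bash
python3 - <<'E'
from station import r
import cv2,pickle
o=[180,0,94.7]
r.servo_line([.4954,-.3225,.26],o,speed=.1); r.servo_line([.4954,-.3225,.208],speed=.06)
r.grab(30);t=r.sense();print(t["opening"],t["gripper_force"],t["contact_force"])
r.servo_line([.4954,-.3225,.215],speed=.03);r.servo_line([.4954,-.3225,.33],speed=.12)
r.reach([.591,-.0025,.33],[180,0,72.7]);r.wait(.3)
t=r.sense();print(t["clock"],t["opening"],t["gripper_force"],t["contact_force"],t["tcp_pos"],t["joints"])
s=r.snapshot("wrist");pickle.dump(s,open("w2.pkl","wb"));cv2.imwrite("pics/w2.png",s["frame"][:,:,::-1])
E
```

```text
0.055486249961891124 30.000278055667877 [ 4.53536205 -0.48358155 -0.99674713]
9.4583 0.05552586707524842 29.99855250120163 [ 0.30265115 -0.4167104  -5.8160438 ] [ 0.59099132 -0.00335216  0.33004935] [-3.62173421e+00  3.70107847e+00  7.96547954e+01 -4.50678072e-03
  9.66405644e+01  1.37486921e+01]
```

View pics/w2.png

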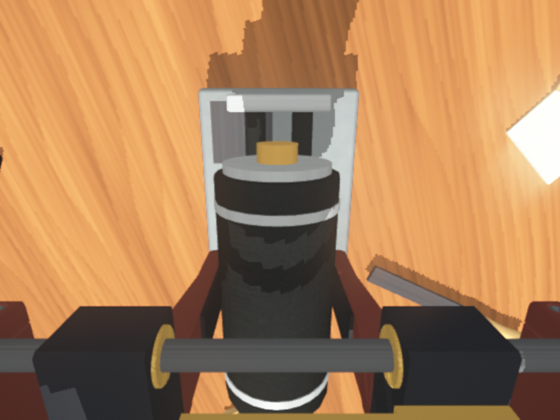

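Barrel held straight. The far end plate spans (228..331,97) and the far box corners are (200,91) and (356,90), so I check the alignment from these, then lower with contact sensing.

```bash
python3 - <<'E'
from h import *
from station import r
s=pickle.load(open("w2.pkl","rb"))
a=np.radians(72.7);X=np.array([np.sin(a),-np.cos(a)]);Y=np.array([np.cos(a),np.sin(a)]);c=np.array([.591,-.0025])
f=lambda P:((P[:2]-c)@X,(P[:2]-c)@Y)
m=[]
for n,p,z in(("far plate top",[(228,96),(331,96)],.067),("corners",[(200.5,91),(356.5,91)],.035),("barrel cap end",[(214.5,178),(340,178)],.167)):
    P=[ray(s,u,v,z) for u,v in p];q=f((P[0]+P[1])/2);m.append(q[0]);print(n,np.round(q,4),np.linalg.norm(P[0]-P[1]))
dx=(m[0]+m[1])/2;print("dx",dx)
if abs(dx)<.004:
    g=c+dx*X
    t0=r.sense();r.servo_line([*g,.262],speed=.08);r.wait(.3)
    f0=r.sense()["contact_force"][2]
    for z in np.arange(.256,.2435,-.0015):
        r.servo_line([*g,z],speed=.02);t=r.sense();print(round(z,4),t["tcp_pos"].round(4),t["contact_force"].round(1))
        if t["contact_force"][2]-f0>3: break
E
```

```text
far plate top [0.0014 0.0911] 0.07241345174139449
corners [0.0009 0.0959] 0.12360503988753689
barrel cap end [-0.0003  0.0535] 0.055912152458111423
dx 0.001145168707172369
0.256 [ 0.592  -0.0028  0.2557] [-0.4  0.2 -5.1]
0.2545 [ 0.5921 -0.0028  0.2544] [ 0.5 -0.1 -6.2]
0.253 [ 0.592  -0.0028  0.2529] [-0.4  0.1 -6.1]
0.2515 [ 0.592  -0.0028  0.2513] [ 0.3  0.7 -6.4]
0.25 [ 0.5921 -0.0028  0.2498] [ 0.  -0.4 -5. ]
0.2485 [ 0.592  -0.0028  0.2483] [ 0.1  1.2 -5.8]
0.247 [ 0.5921 -0.0028  0.2468] [ 0.   0.4 -5.4]
0.2455 [ 0.5922 -0.0029  0.2464] [-1.4  0.2 -0.9]
```

```bash
python3 - <<'E'
from station import r
import cv2,pickle,numpy as np
r.let_go();r.wait(.3)
r.servo_line([.592,-.0028,.36],speed=.12);r.wait(.2)
a=r.snapshot("wrist")
r.reach([.477,.297,.40],[180,0,180]);r.wait(.3)
b=r.snapshot("wrist");pickle.dump((a,b,r.snapshot("top")),open("w3.pkl","wb"))
im=np.hstack([a["frame"],b["frame"]])[:,:,::-1]
cv2.imwrite("pics/w3.png",cv2.resize(b["frame"][:,:,::-1],(560,420)))
cv2.imwrite("pics/w3a.png",a["frame"][:,:,::-1])
t=r.sense();print(t["clock"],t["tcp_pos"],t["orientation"],t["joints"],t["contact_force"])
E
```

```text
16.975 [0.47727736 0.29662195 0.39993338] [-1.79997063e+02 -3.35053738e-03  1.79944816e+02] [ 2.83919601e+01 -7.19166258e-01  7.70824073e+01 -1.01498578e-03
  1.03641104e+02 -6.15530957e+01] [-0.37588534 -0.12485388 -0.56847773]
```

View pics/w3a.png

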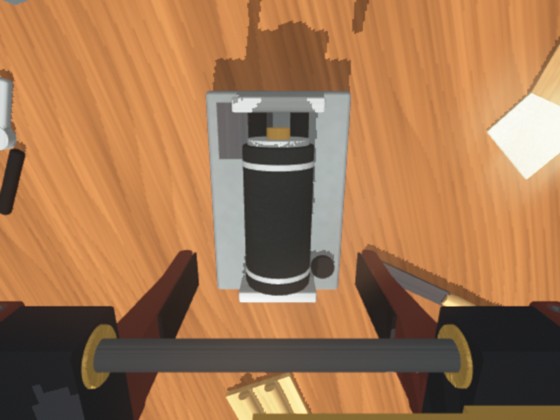

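View pics/w3.png

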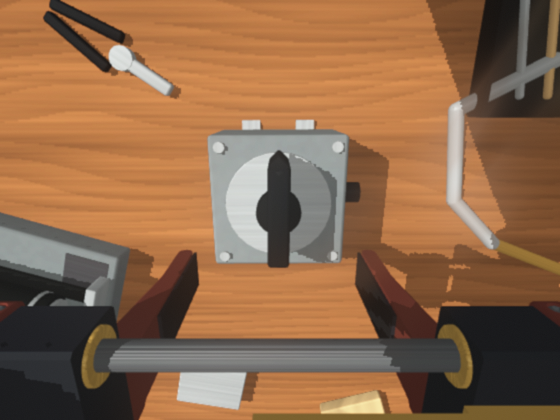

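Barrel lies straight on the rollers between the plates (bands at (278,165) and (278,280)). The handle bar runs from its tip (279,151) to its end (278,267), and the box corners are (208,136),(348,132),(343,262),(217,263).

```bash
python3 - <<'E'
from h import *
a,b,_=pickle.load(open("w3.pkl","rb"));np.set_printoptions(precision=4,suppress=True)
def m(n,s,p,z):
    P=np.array([ray(s,u,v,z) for u,v in p]);v=P[0]-P[1];print(n,P.mean(0),np.linalg.norm(v),np.degrees(np.arctan2(v[1],v[0])))
m("bands",a,[(278.5,165),(278,281)],.111)
m("bands at rest?",a,[(278.5,165),(278,281)],.104)
m("bar top ends",b,[(279,151),(278.5,267)],.139)
m("bar far sides",b,[(267,170),(290.5,170)],.139)
m("bar near sides",b,[(267.5,250),(290,250)],.139)
m("box",b,[(208,136.5),(348,133),(343.5,263),(217,263)],.080)
m("plate lr",b,[(225.5,203),(331.5,203)],.086);m("plate ud",b,[(278,152),(278,253)],.086)
m("hub",b,[(256,212),(301,212)],.11);m("hub.099",b,[(256,212),(301,212)],.09)
E
```

```text
bands [ 0.5918 -0.003   0.111 ] 0.09193713851639239 72.5792251949008
bands at rest? [ 0.591  -0.0055  0.104 ] 0.09476778527206994 72.57922519490084
bar top ends [0.4686 0.2976 0.139 ] 0.0942996029599521 179.8123125515614
bar far sides [0.4355 0.2976 0.139 ] 0.01752338750166237 -90.05696068244616
bar near sides [0.5005 0.2976 0.139 ] 0.018152929445794937 -90.03965115703652
box [0.478  0.2983 0.08  ] 0.1258697983166286 -88.6670037032897
plate lr [0.4764 0.2977 0.086 ] 0.09959372389940808 -90.05014854989632
plate ud [0.4783 0.2972 0.086 ] 0.09887126830033462 -179.99207455659342
hub [0.4776 0.2976 0.11  ] 0.039164178690195485 -90.04821374223287
hub.099 [0.484  0.2976 0.09  ] 0.04207371494339786 -90.04821374223282
```

```bash
python3 - <<'E'
from station import r
import numpy as np
c=[.4775,.2977]
def st(n):
    t=r.sense();print(n,round(t["clock"],2),t["tcp_pos"].round(4),t["contact_force"].round(1),t["torque"].round(2),round(t["opening"],4));return t
r.servo_line([*c,.325],[180,0,180],speed=.12);r.servo_line([*c,.302],speed=.05);r.wait(.2);f0=st("hi")["contact_force"][2]
zz=.302
for z in np.arange(.299,.2915,-.002):
    r.servo_line([*c,z],speed=.04);zz=z
    if st("dn")["contact_force"][2]-f0>3: zz=z+.002;r.servo_line([*c,zz],speed=.04);break
r.grab(60);st("grab")
for dz in(.004,.008,.0098):
    r.servo_line([*c,zz-dz],speed=.03);r.wait(.1);st("press")
print("zz",zz)
for y in(175,165,150):
    r.reach([*c,zz-.0098],[180,0,y]);t=st(y)
E
```

```text
hi 18.56 [0.4776 0.2977 0.3024] [-0.7 -0.2 -0.6] [0.05 0.01 0.04] 0.0878
dn 18.81 [0.4775 0.2977 0.2987] [-0.1 -0.3 -0.5] [ 0.01 -0.06  0.01] 0.0877
dn 19.06 [0.4775 0.2977 0.2968] [0.4 0.4 0.6] [ 0.02  0.   -0.02] 0.0876
dn 19.31 [0.4775 0.2977 0.2948] [ 0.5  0.4 -0.1] [ 0.02  0.02 -0.02] 0.088
dn 19.56 [0.4775 0.2977 0.2928] [ 1.1  0.  -0.5] [-0.01 -0.06 -0.03] 0.0881
grab 20.63 [0.4775 0.2977 0.293 ] [ 0.1  0.1 -0.2] [ 0.03 -0.    0.03] 0.0174
press 21.02 [0.4774 0.2977 0.2911] [-2.6 -1.5  8.9] [-0.38  0.72 -0.01] 0.0178
press 21.4 [0.4774 0.2977 0.2876] [-3.1 -2.8 10.6] [-0.49  0.88 -0.01] 0.0176
press 21.75 [0.4773 0.2976 0.2861] [-4.  -2.  11.5] [-0.48  1.02  0.01] 0.0179
zz 0.293
175 22.0 [0.4773 0.2977 0.2861] [-4.2 -2.  11.5] [-0.46  0.99  0.01] 0.0181
165 22.29 [0.4774 0.298  0.2854] [-3.3  0.9  9.7] [-0.15  0.7  -0.08] 0.0177
150 22.65 [0.4774 0.2983 0.2854] [-2.   2.5  8.2] [0.1  0.59 0.  ] 0.0175
```

The arm gives about 3 mm under the spring load. I'll press deeper, closing the loop on the sensed height, and take a wrist picture to confirm the bar really turned.

```bash
python3 - <<'E'
from station import r
import numpy as np,cv2
c=[.4775,.2977]
def st(n):
    t=r.sense();print(n,round(t["clock"],2),t["tcp_pos"].round(4),t["orientation"].round(1)[2],t["contact_force"].round(1),t["torque"].round(2),round(t["opening"],4));return t
for z in(.281,.2795):
    r.servo_line([*c,z],[180,0,150],speed=.03);r.wait(.15);st("press")
s=r.snapshot("top");cv2.imwrite("pics/t4.png",cv2.resize(s["frame"][180:300,90:250,::-1],None,fx=4,fy=4,interpolation=cv2.INTER_CUBIC))
E
```

```text
press 23.05 [0.4774 0.2983 0.2845] 150.0 [-3.1  0.3 13.2] [-0.16  1.    0.  ] 0.0178
press 23.45 [0.4774 0.2983 0.2831] 150.0 [-4.4  0.6 13.7] [-0.12  1.02 -0.  ] 0.0176
```

View pics/t4.png

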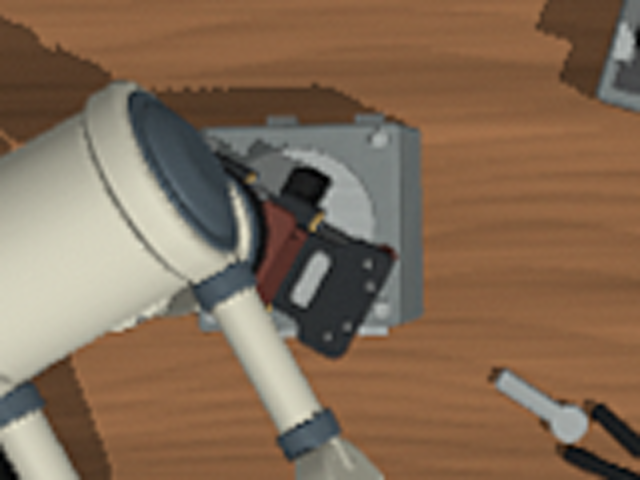

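The bar end shows at (307,183), turned with the gripper, so the handle is following. Now turn to 1.25 rad and search for the detent with lift tests.

```bash
python3 - <<'E'
from station import r
import numpy as np
c=[.4775,.2977]
def st(n):
    t=r.sense();print(n,round(t["clock"],2),t["tcp_pos"].round(4),t["orientation"].round(1)[2],t["contact_force"].round(1),t["torque"].round(2));return t
for y in(140,130,120):r.reach([*c,.2795],[180,0,y])
a=1.25
while a<2.1:
    y=180-np.degrees(a)
    r.reach([*c,.2795],[180,0,y])
    p=r.sense();r.servo_line([*c,.288],[180,0,y],speed=.04);r.wait(.12);t=st("a=%.2f pz=%.4f"%(a,p["tcp_pos"][2]))
    if t["contact_force"][2]>4 and t["tcp_pos"][2]>.2885: print("DETENT");break
    r.servo_line([*c,.2795],[180,0,y],speed=.04)
    a+=.09
E
```

```text
a=1.25 pz=0.2838 25.17 [0.4782 0.299  0.2862] 108.4 [  8.9  10.2 -11.9] [ 1.44 -1.7  -0.07]
a=1.34 pz=0.2839 26.26 [0.4784 0.2991 0.292 ] 103.2 [ 4.2  7.8 12.4] [ 0.68  0.19 -0.99]
DETENT
```

```bash
python3 - <<'E'
from station import r
import numpy as np,cv2,pickle
c=[.4775,.2977]; y=180-np.degrees(1.36)
def st(n):
    t=r.sense();print(n,round(t["clock"],2),t["tcp_pos"].round(4),t["orientation"].round(1)[2],t["contact_force"].round(1),t["torque"].round(2));return t
r.servo_line([*c,.291],[180,0,y],speed=.03);r.wait(.2);st("up")
r.let_go();r.wait(.3);st("open")
r.servo_line([*c,.40],speed=.12);r.wait(.3);st("clear")
a=r.snapshot("wrist");r.reach([.40,.40,.42],[180,0,y]);r.wait(.3);b=r.snapshot("scene");t=r.snapshot("top");pickle.dump((a,b,t),open("w5.pkl","wb"))
S=b["frame"][100:320,200:520]
o=np.hstack([cv2.resize(a["frame"],(400,300)),cv2.resize(t["frame"][150:270,120:280],(400,300))])
o=np.vstack([o,np.hstack([cv2.resize(S,(400,275)),np.zeros((275,400,3),np.uint8)])])
cv2.imwrite("pics/f5.png",o[:,:,::-1])
E
```

```text
up 26.71 [0.4786 0.2987 0.2931] 102.0 [6.6 7.2 2.5] [ 1.02 -0.59 -0.87]
open 28.17 [0.4775 0.2977 0.291 ] 102.1 [0.1 0.1 0.3] [-0.05  0.04  0.01]
clear 29.52 [0.4775 0.2977 0.3994] 102.1 [-0.3 -0.2  0. ] [-0.04  0.04  0.03]
```

View pics/f5.png

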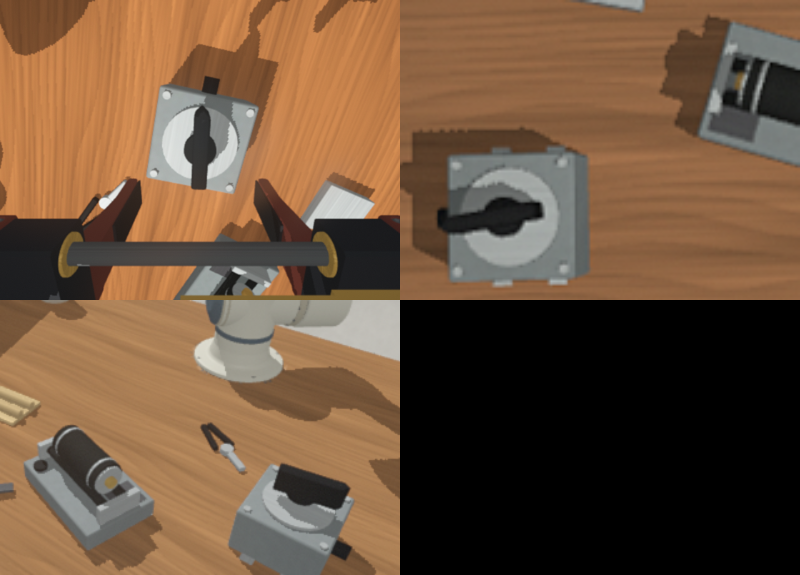

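The bar now points about 80° clockwise, and the barrel still lies on the rollers. One numeric check that the handle is fully out: compare the dark bar's extent with the OFF view taken from the same height.

```bash
python3 - <<'E'
from h import *
b=pickle.load(open("w3.pkl","rb"))[1]["frame"];a=pickle.load(open("w5.pkl","rb"))[0]["frame"]
for f in(b,a):
    m=f.max(2)<60
    print([np.where(m[130:290,c])[0][[0,-1]]+130 for c in(274,279,283)],[np.where(m[r_,240:320])[0][[0,-1]]+240 for r_ in(175,180,245,255,260)])
E
```

```text
[array([155, 265]), array([151, 266]), array([155, 266])] [array([269, 289]), array([269, 289]), array([269, 288]), array([269, 287]), array([269, 287])]
[array([156, 260]), array([151, 263]), array([148, 263])] [array([272, 293]), array([272, 293]), array([269, 288]), array([269, 287]), array([269, 287])]
```

The image check is ambiguous to a few pixels, but the feel is clear. At 1.34 rad the handle rose to its full out height (TCP 0.293, the same as at the start), still pushing upward and with lateral locking torque. Between detents the ring pulled back at −12 N.

```bash
python3 - <<'E'
from station import r
print(r.hand_in(), r.sense()["clock"])
E
```

```text
the job is handed in; nothing more can be done
the job is handed in; nothing more can be done
```

The job is handed in at about 31 s on the robot's clock: the barrel lies on the rollers, and the isolator handle is in the ON detent at about 1.35 rad, standing out by feel; the hand-in returned no verdict.

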